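# Reset the tripped breaker in the bench power box

## Robot

A 7-joint arm with a two-finger parallel gripper is mounted at the origin on the work surface. World frame = base frame: x ahead of the robot, y to its left, z up, the work surface at z = 0. Lengths are in m, angles in rad, forces in N, time in s.
With the tool pointing down it reaches from about 0.4 to 0.9 m from the base axis. Payload 5.5 kg.
Tool frame: the origin (TCP) lies midway between the tips of the shut fingers; the grasp point (between the pads) lies 19 mm behind it (manip.grip_depth is the distance from the TCP to the grasp point, in m); z points along the fingers, y is the line along which they close (so a half turn about z gives the same grasp; the last joint's range is limited). The gripper opens to 92 mm and grips with 3 to 60 N. Pads are 19 mm wide; open, the fingers measure 130 mm over their backs; the gripper's body (75 mm by 190 mm) begins 47 mm behind the grasp point.
Start: joints at [-0.919, 0.501, -0.427, 1.55, 0.221, 1.138, -0.21], TCP at [0.246, 0.602, 0.227] pointing down, gripper open.
Joint ranges: [-2.88, 2.88], [-0.31, 2.03], [-1.54, 1.56], [0.2, 2.42], [-1.41, 4.55], [0.19, 2.02], [-2.57, 2.57]. Speed limits (rad/s): [2.57, 2.57, 3.14, 3.14, 3.14, 3.14, 3.14].

## Interface

Orientations are given as a unit quaternion [x, y, z, w].
In Python, from bench import manip, effector, viewer gives the robot as it stands. Calls block until the motion is done:
- manip.move_pose(position, orientation): joint-space move of the TCP to a pose.
- manip.servo_line(position, ori=None, vel=0.15): straight line of the TCP; ori=None keeps the orientation; vel is the mean speed in m/s.
- manip.movej(angles): joint-space move.
- effector.open_jaws() and effector.close(f_grip=None): open the fingers fully, or close them until they stop; f_grip is the grip in N (None keeps the last).
- manip.sleep(seconds).
- manip.solve_ik(position, orientation): joint angles nearest the present ones, or None.
- viewer.get_image(name): name is "scene" or "top" or "wrist"; returns the picture (384x512x3 uint8, red, green, blue); there is no depth.
- viewer.get_calibration(name): a dict with "vfov" (degrees; the focal length in pixels is half the picture's height over the tangent of half this angle, whatever the lens; pixels are square), "cx", "cy" (the principal point, pixels), "eye" and "attitude" of the camera in the world. Camera axes: x right, y down, z forward; pixel columns grow to the right and rows downward; lengths in m; the calibration is good to about 2 mm. A picture is of the moment at which its call begins: read the wrist's pose just before it. get_calibration takes no time and is no camera call; for the wrist camera it gives the pose at the moment of the call.
A pose or a line that the arm cannot do raises manip.PlanningError and nothing moves.
- manip.hand_in(): hands the job in; it is judged then, once.
Readings, each from a call of its own:
- manip.current_clock(): time.
- manip.current_q(): joint angles.
- manip.current_joint_velocities(): joint speeds.
- manip.current_tau(): joint torques, N m.
- manip.current_tool_pos(): TCP position.
- manip.current_tcp_rot(): TCP orientation.
- manip.current_force(): force on the tool from outside, world axes, zero at the start.
- manip.current_wrist_torque(): the same for the moment, N m.
- manip.current_finger_gap(): finger opening in m.
- manip.current_gripper_force(): force on a finger pad.
Only numpy, scipy, OpenCV 4.12 (cv2) and the standard library are available. Lean on these libraries where they do the work, as an engineer would, in place of code of your own. Each camera call takes 0.05 s, during which the arm holds its last target. There are 200 camera calls.

## Task

One of the three push-button breakers in the blue power box has tripped: its black button has popped up and shows an orange band. With a fingertip reach into its well and press that button fully home, leaving the other two breakers untouched, then push the open clear window fully shut over the wells. Only touch and push: do not lift, carry or shove aside any of the things lying around on the bench.

Things in the scene. Friction and masses are not known exactly. Their poses are not given: they have to be found in the camera images.
- power_box: blue box 270 x 170 x 100 mm (x, y, z), fixed on the bench. Origin: centre of its underside; own x runs along the row of wells, y to the window's hinge side, z up. In its top three square wells 48 x 48 mm, 26 mm deep, at own x = -56, 0, +56 mm, y = +35 mm, 8 mm walls between. Black outlet flaps (own y = -43 mm) stand 8 mm above the top.
- breaker_a: the breaker that has tripped, in any one of the three wells. Origin: on the well's floor at the well's centre, 74 mm above the bench; axes like the box's. It is a steel disc 34 mm across and 2 mm high on the floor with the button in its middle.
- breaker_b: one of the two breakers that are still in; same make and origin as breaker_a. Not to be touched.
- breaker_c: the other breaker that is still in; same make and origin. Not to be touched.
- breaker_a_button (a joint): travel of breaker_a's button, m: 0 = popped up (tripped), 0.007 = fully home. It moves straight down against a steady drag of about 5 N and stays where it is left. Black, 20 mm across; the orange band under it, 27 mm across, shows only while it is up.
- breaker_b_button (a joint): the same for breaker_b; starts fully home (about 0.007).
- breaker_c_button (a joint): the same for breaker_c; starts fully home (about 0.007).
- breaker_a_top (a point): centre of the top face of breaker_a's button; moves with it. Popped up it is 13 mm above the well's floor (13 mm below the box top), home 6 mm above the floor (20 mm below the box top).
- window_leaf (a joint): opening angle of the window, rad: 0 = flat and shut on the box top, 1.57 = upright, starts at 1.95 to 2.35 (leaning outwards, away from the wells), stop at 2.5. A light friction hinge: it stays at any angle where it is left, does not fall, yields to about 1 N at its edge; no catch.
- window_hinge (a point): middle of the window's hinge axis, fixed on the box at own y = +78 mm, 102 mm above the bench; the axis runs along the box's x. The shut window reaches from here 81 mm towards own -y over all three wells (plus a lip 50 mm long, 7 mm wide); it is 186 mm long in x, its upper face then 104 mm above the bench.
- window_edge (a point): middle of the window's free edge, 80 mm from the hinge axis, on the outer face (the upper face when shut). Clear pane 3 mm thick in a white frame; its axes turn with the window: z points out of the outer face, y towards the hinge.
- sequencer: loose black and silver device 105 x 34 x 20 mm lying beside the box; origin under its centre. Bystander.
- pouch: loose flat black pouch 75 x 95 x 9 mm lying beside the box on its hinge side; origin under its centre. Bystander.
- marker: loose marker pen, white and blue, 130 mm long, 18 mm thick, lying on the robot's side of the box; origin under its middle, x along the pen. Bystander.
- mouse: loose black computer mouse 105 x 60 x 34 mm on a black mat; origin under its centre. Bystander.
- tube_rack: loose blue rack of small tubes 200 x 65 x 47 mm; origin under its centre. Bystander.
- bottle: loose clear bottle with a blue cap, 60 mm across, 130 mm high; origin under its centre. Bystander.
- tissue_roll: loose white paper roll standing upright, 100 mm across, 100 mm high; origin under its centre. Bystander.

How it is judged:
By the outcome, as a careful person would: the job done as asked, in the order asked, and still so for the second after the job is handed in, with the robot touching nothing.
It also fails if it takes over 48 s, if anything falls off the work surface, if the arm or the gripper's body presses on something with over 40 N, if the wrist force passes 120 N, or if a joint passes its speed limit or range.

## Working session

There is one attempt and no reset: what is moved stays moved. The work goes in short steps, each a Python script; the robot and the scene stay as the last script left them, time stands still between calls to the robot, and variables do not carry over. Pictures are saved under pics/ and viewed, at most 10 in all, crops included, and the job is handed in when it is done.

```bash
ls; mkdir -p pics
python3 - <<'E'
from bench import manip, effector, viewer
import cv2
for n in ("scene","top","wrist"):
    c=viewer.get_calibration(n); print(n,c)
    im=viewer.get_image(n); cv2.imwrite(f"pics/{n}0.png",im[:,:,::-1])
a=cv2.imread("pics/scene0.png");b=cv2.imread("pics/top0.png")
cv2.imwrite("pics/top0b.png",cv2.resize(b,(800,600),interpolation=cv2.INTER_CUBIC))
print(manip.current_clock(),manip.current_tcp_rot())
E
```

```text
pics
scene {'vfov': 49.15199017941436, 'cx': 258.5678611512392, 'cy': 196.39884154352114, 'eye': array([1.01832341, 1.07725246, 0.99950498]), 'attitude': array([ 0.21355946,  0.87071586, -0.43179808, -0.09897812])}
top {'vfov': 43.05171381241844, 'cx': 255.42609629967362, 'cy': 196.68236423521697, 'eye': array([0.20668512, 0.00322392, 1.5495307 ]), 'attitude': array([-0.69554215,  0.71219976, -0.06223509,  0.07155012])}
wrist {'vfov': 70.05949570314922, 'cx': 254.58138287785673, 'cy': 198.6434636666368, 'eye': array([0.17162097, 0.63127373, 0.38328167]), 'attitude': array([0.82091878, 0.55054591, 0.08404754, 0.12620452])}
0.15 [ 1.93175897e-01  9.81163840e-01 -7.50970364e-04 -1.65782871e-04]
```

View pics/top0b.png

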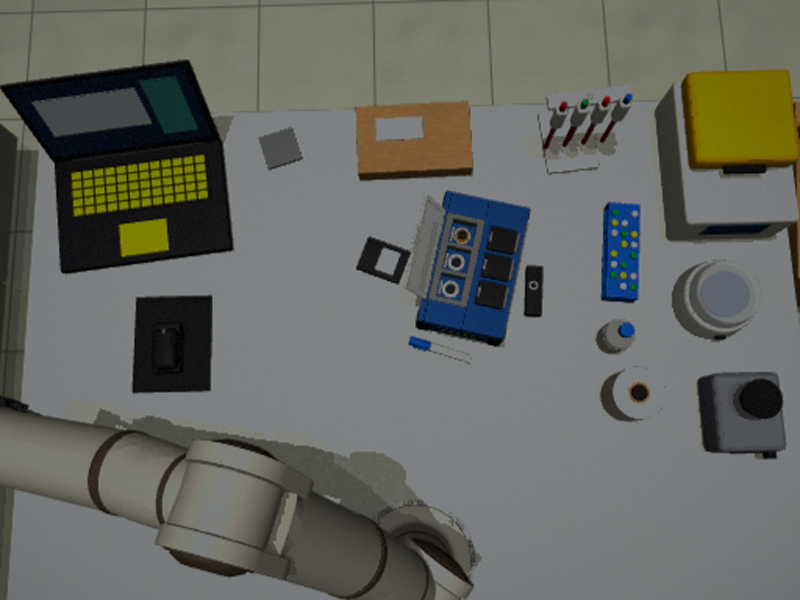

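View pics/scene0.png

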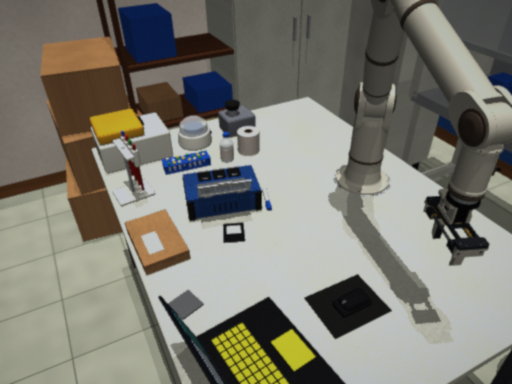

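The top view shows the orange band in the far well at about (462,235) in the 800x600 view. The other two breakers are at (455,262) and (450,289). The window leans left, which is world +y, so box x points roughly world +x. I'll cast rays for a first estimate and go above the box for a close look.

```bash
cat > h.py <<'E'
import numpy as np, cv2
from scipy.spatial.transform import Rotation as R
from bench import manip, effector, viewer
def cast(px,c,z):
    f=192/np.tan(np.radians(c["vfov"])/2)
    px=np.atleast_2d(px).astype(float)
    d=np.c_[(px[:,0]-c["cx"])/f,(px[:,1]-c["cy"])/f,np.ones(len(px))]
    d=R.from_quat(c["attitude"]).apply(d); e=np.array(c["eye"])
    return e+d*((z-e[2])/d[:,2])[:,None]
def ori(yaw): # tool down, tool x along box -y, tool y along box -x
    bx=np.array([np.cos(yaw),np.sin(yaw),0]); by=np.array([-bx[1],bx[0],0])
    return R.from_matrix(np.c_[-by,-bx,[0,0,-1]]).as_quat()
def w(o,yaw,x,y,z):
    c,s=np.cos(yaw),np.sin(yaw); return np.array([o[0]+c*x-s*y,o[1]+s*x+c*y,z])
E
python3 - <<'E'
from h import *
c=viewer.get_calibration("top")
p=cast(np.array([[462,235],[455,262],[450,289]])*.64,c,.076); print(p)
d=p[0]-p[2]; yaw=np.arctan2(d[1],d[0]); print(yaw,np.linalg.norm(d))
o=w(p.mean(0),yaw,0,-.035,0); print(o)
q=ori(yaw)
for z in (.30,.24,.08):
  for pt in (w(o,yaw,0,0.0,z),w(o,yaw,.056,.035,z),w(o,yaw,0,.17,z)):
    s=manip.solve_ik(pt,q); print(z,None if s is None else np.round(s,2))
E
```

```text
[[ 0.63407285 -0.10992213  0.076     ]
 [ 0.57866613 -0.0938837   0.076     ]
 [ 0.52389895 -0.08201466  0.076     ]]
-0.24808567519526456 0.11365349066669425
[ 0.5702851  -0.12920195  0.        ]
0.3 [-0.75  0.79  1.53  1.67 -0.79  1.47 -2.52]
0.3 [ 0.91  0.74 -1.3   1.47  0.71  1.47  2.5 ]
0.3 [ 0.73  0.68 -1.3   1.55  0.66  1.42  2.28]
0.24 [ 1.05  0.7  -1.3   1.69  0.7   1.31  2.51]
0.24 [ 0.92  0.82 -1.3   1.54  0.79  1.4   2.45]
0.24 [ 0.73  0.76 -1.3   1.62  0.75  1.35  2.22]
0.08 [-0.67  1.08  1.35  1.87 -1.14  1.24 -2.32]
0.08 [-0.65  1.15  1.35  1.72 -1.17  1.31 -2.43]
0.08 [ 0.28  0.64 -0.52  1.75  0.4   0.86  2.47]
```

```bash
cat >> h.py <<'E'
def fori(yaw): return ori(yaw+np.pi) # flipped: camera on hinge side
E
python3 - <<'E'
from h import *
yaw=-.248;o=np.array([.5703,-.1292,0]);q=fori(yaw)
for pt in (w(o,yaw,0,-.04,.24),w(o,yaw,.056,.035,.2),w(o,yaw,.056,.035,.08),w(o,yaw,0,.17,.14),w(o,yaw,0,0.01,.104)):
    s=manip.solve_ik(pt,q); print(None if s is None else np.round(s,2))
effector.close(10)
manip.move_pose(w(o,yaw,0,-.04,.24),q)
print(manip.current_clock(),manip.current_finger_gap(),manip.current_q().round(2) if hasattr(manip.current_q(),'round') else manip.current_q())
manip.sleep(.3)
c=viewer.get_calibration("wrist");im=viewer.get_image("wrist")
np.savez("w1.npz",im=im,**c)
cv2.imwrite("pics/w1.png",cv2.resize(im[:,:,::-1],(800,600),interpolation=cv2.INTER_CUBIC));print(c)
E
```

```text
[ 0.04  0.34  0.25  1.72 -0.1   1.08  0.08]
[-0.02  0.48  0.21  1.61 -0.11  1.06 -0.03]
[-0.01  0.62  0.19  1.69 -0.15  0.84 -0.  ]
[-0.16  0.5   0.08  1.74 -0.05  0.91 -0.31]
[ 0.02  0.5   0.18  1.83 -0.12  0.82  0.01]
4.5 0.0007122248452966244 [ 0.04  0.34  0.25  1.72 -0.1   1.08  0.08]
{'vfov': 70.05949570314922, 'cx': 254.58138287785673, 'cy': 198.6434636666368, 'eye': array([ 0.58089667, -0.08964653,  0.39746989]), 'attitude': array([ 0.98094227, -0.12244905, -0.01818973,  0.14975859])}
```

View pics/w1.png

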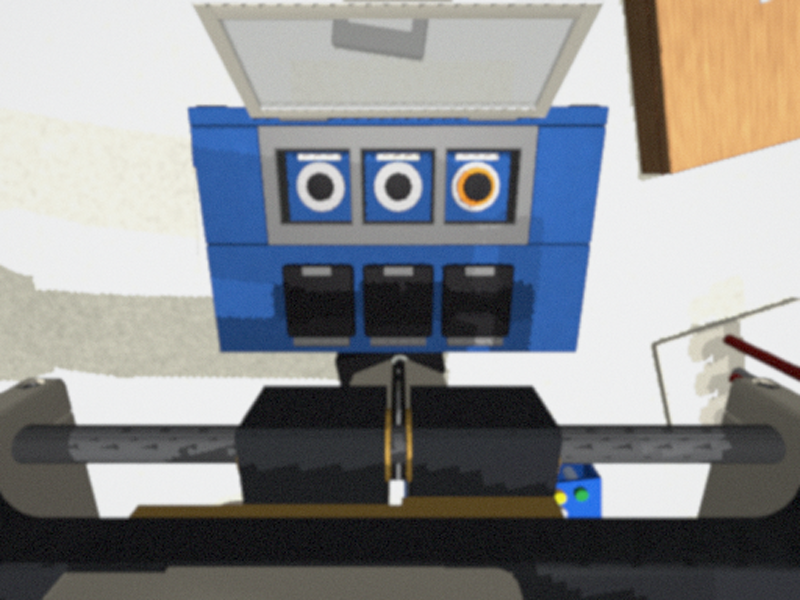

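The wrist view is clear. The tripped button is at about (478,185), with its neighbours at (398,186) and (320,186). The window's far edge runs from (195,5) to (600,5).

Run:
```python
from h import *
d=np.load("w1.npz");im=d["im"];c={k:d[k] for k in("vfov","cx","cy","eye","attitude")}
hsv=cv2.cvtColor(im,cv2.COLOR_RGB2HSV)
pts=[]
for (u,v),z in zip([(320,186),(398,186),(478,185)],[.080,.080,.087]):
    u,v=int(u*.64),int(v*.64);r=14
    m=(hsv[v-r:v+r+1,u-r:u+r+1,2]<75).astype(np.uint8)
    n,l,s,ce=cv2.connectedComponentsWithStats(m); k=l[r,r]
    pc=ce[k]+[u-r,v-r]; P=cast(pc,c,z)[0]; P2=cast(pc+[s[k,2]/2,0],c,z)[0]
    print(pc,s[k],P,"rad",np.linalg.norm(P-P2)); pts.append(P)
pts=np.array(pts);e=pts[2]-pts[0];yaw=np.arctan2(e[1],e[0])
print("spacing",np.linalg.norm(np.diff(pts[:,:2],axis=0),axis=1),"yaw",yaw)
ctr=pts.mean(0);o=w(ctr,yaw,0,-.035,0);print("o",o)
# box top corners (z=.1) check: own coordinates
bx=np.array([np.cos(yaw),np.sin(yaw),0]);by=np.array([-bx[1],bx[0],0])
for p in [(190,108),(607,108),(220,351),(578,351)]:
    P=cast(np.array(p)*.64,c,.1)[0]-o; print("corner",P@bx,P@by)
for p in [(195,5),(600,5)]:
    for z in np.arange(.15,.19,.005):
        P=cast(np.array(p)*.64,c,z)[0]-o; r=np.hypot(P@by-.078,z-.102)
        print(p,round(z,3),"x %.3f y %.3f r %.3f th %.2f"%(P@bx,P@by,r,np.arctan2(z-.102,-(P@by-.078))))
```

```text
[204.45502646 119.34391534] [  7   7  16  16 189] [ 0.52545856 -0.08249307  0.08      ] rad 0.008905880165755508
[254.44827586 119.32758621] [  7   7  15  15 174] [ 0.57941893 -0.09615234  0.08      ] rad 0.008352003120313907
[305.09326425 119.34196891] [  7   8  15  16 193] [ 0.63292066 -0.1095772   0.087     ] rad 0.00817084209521132
spacing [0.05566235 0.05516032] yaw -0.24689227840930905
o [ 0.57071234 -0.13001289  0.        ]
corner -0.13141294098931708 0.08335779213478034
corner 0.13315833209736389 0.08304302985988353
corner -0.133223743378177 -0.08302970606532492
corner 0.13544739478889978 -0.08349810619845402
(195, 5) 0.15 x -0.100 y 0.123 r 0.066 th 2.32
(195, 5) 0.155 x -0.098 y 0.121 r 0.068 th 2.26
(195, 5) 0.16 x -0.096 y 0.120 r 0.071 th 2.19
(195, 5) 0.165 x -0.094 y 0.118 r 0.075 th 2.14
(195, 5) 0.17 x -0.092 y 0.116 r 0.078 th 2.08
(195, 5) 0.175 x -0.090 y 0.115 r 0.082 th 2.04
(195, 5) 0.18 x -0.088 y 0.113 r 0.086 th 1.99
(195, 5) 0.185 x -0.086 y 0.111 r 0.089 th 1.95
(195, 5) 0.19 x -0.084 y 0.110 r 0.094 th 1.92
(600, 5) 0.15 x 0.101 y 0.123 r 0.066 th 2.32
(600, 5) 0.155 x 0.099 y 0.121 r 0.068 th 2.25
(600, 5) 0.16 x 0.097 y 0.119 r 0.071 th 2.19
(600, 5) 0.165 x 0.094 y 0.118 r 0.075 th 2.13
(600, 5) 0.17 x 0.092 y 0.116 r 0.078 th 2.08
(600, 5) 0.175 x 0.090 y 0.114 r 0.082 th 2.03
(600, 5) 0.18 x 0.088 y 0.113 r 0.085 th 1.99
(600, 5) 0.185 x 0.086 y 0.111 r 0.089 th 1.95
(600, 5) 0.19 x 0.084 y 0.110 r 0.093 th 1.92
```

Box pose and window angle are consistent: spacing 55–56 mm, corners symmetric, window about 2.04 rad with its edge at z about 0.175. Next is the press, watching the force.

Run:
```python
from h import *
yaw=-.247;o=np.array([.5707,-.130,0]);q=fori(yaw)
P=lambda z:w(o,yaw,.0555,.0345,z)
manip.move_pose(P(.20),q)
manip.servo_line(P(.105),vel=.1); f0=np.array(manip.current_force()); print("f0",f0.round(2),manip.current_tool_pos())
for z in list(np.arange(.095,.0835,-.003))+list(np.arange(.083,.075,-.001)):
    manip.servo_line(P(z),vel=.03); manip.sleep(.1)
    f=np.array(manip.current_force())-f0
    print(round(z,4),f.round(1),np.round(manip.current_tool_pos(),4))
    if f[2]>18 or np.hypot(*f[:2])>10: break
manip.servo_line(P(.2),vel=.1)
manip.move_pose(w(o,yaw,0,-.04,.24),q); manip.sleep(.3)
im=viewer.get_image("wrist")
cv2.imwrite("pics/w2.png",cv2.resize(im[:260,100:400,::-1],None,fx=2,fy=2));print(manip.current_clock())
```

```text
f0 [-1.19 -0.01 -0.19] [ 0.63360416 -0.1103186   0.10579269]
0.095 [ 1.3 -0.7 -0.1] [ 0.633  -0.1102  0.095 ]
0.092 [ 2.2 -0.1 -0.4] [ 0.633  -0.1101  0.092 ]
0.089 [ 1.8 -0.3  0.2] [ 0.6329 -0.1101  0.0889]
0.086 [ 2.8 -0.3  1.1] [ 0.6332 -0.1102  0.0861]
0.083 [1.2 0.2 1.9] [ 0.6331 -0.1102  0.0831]
0.082 [ 0.1 -0.6  4.4] [ 0.6332 -0.1102  0.0822]
0.081 [1.6 0.3 4.8] [ 0.6332 -0.1102  0.0811]
0.08 [ 1.6 -0.1  6.1] [ 0.6331 -0.1102  0.0803]
0.079 [-1.9  0.4 12.4] [ 0.6332 -0.1102  0.0802]
0.078 [-3.2  1.2 18.1] [ 0.6333 -0.1102  0.0801]
12.3667
```

View pics/w2.png

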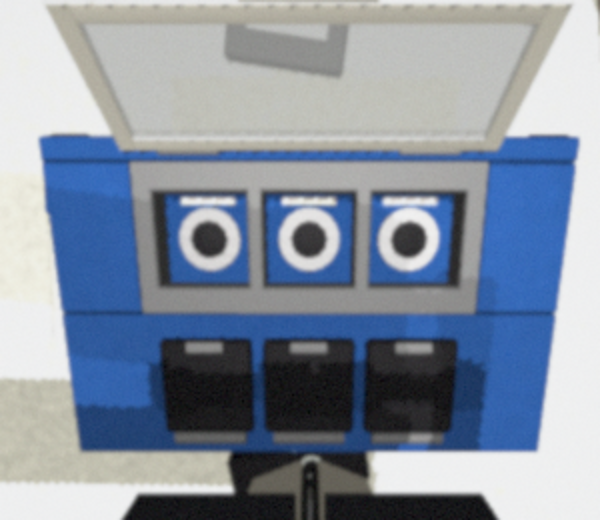

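The button now sits level with its neighbours at (408,238) and the orange band is gone. The stop was felt at z=0.080 with 18 N. Next, the window.

Run:
```python
from h import *
yaw=-.247;o=np.array([.5707,-.130,0]);q=fori(yaw)
P=lambda y,z:w(o,yaw,0,y,z)
manip.move_pose(P(.0,.27),q); manip.servo_line(P(.165,.27),vel=.2); manip.servo_line(P(.165,.155),vel=.15)
manip.sleep(.1);f0=np.array(manip.current_force())
def go(y,z,vel=.08):
    manip.servo_line(P(y,z),vel=vel); f=np.array(manip.current_force())-f0
    print(round(y,3),round(z,4),f.round(1)); return f
for y in (.13,.10,.08,.06,.045):
    if np.linalg.norm(go(y,.155))>15: print("STOP");raise SystemExit
for th in np.radians([45,36,27,18,10,5]):
    if np.linalg.norm(go(.078-.07*np.cos(th)+.0095,.104+.07*np.sin(th)))>15: print("STOP");break
else:
    for z in np.arange(.107,.100,-.001):
        f=go(.0175,z,.03)
        if f[2]>8: break
manip.servo_line(P(.0175,.2),vel=.1)
manip.move_pose(P(-.04,.24),q); manip.sleep(.3)
c=viewer.get_calibration("wrist");im=viewer.get_image("wrist");np.savez("w3.npz",im=im,**c)
cv2.imwrite("pics/w3.png",cv2.resize(im[:260,100:400,::-1],None,fx=2,fy=2))
cv2.imwrite("pics/s3.png",cv2.resize(viewer.get_image("scene")[130:280,130:330,::-1],None,fx=3,fy=3));print(manip.current_clock())
```

```text
0.13 0.155 [-0.3  1.9 -0.4]
0.1 0.155 [-0.3  0.5 -0.6]
0.08 0.155 [-0.6  1.5  1.1]
0.06 0.155 [-0.1  0.2  0.1]
0.045 0.155 [-1.1  1.6  0.3]
0.038 0.1535 [-0.2  1.4 -0.6]
0.031 0.1451 [-0.1  1.2  0.1]
0.025 0.1358 [-0.7  1.   0.2]
0.021 0.1256 [ 0.2  1.3 -0.7]
0.019 0.1162 [-0.8  0.3 -1.2]
0.018 0.1101 [-1.4  1.  -1. ]
0.018 0.107 [-1.7  0.8 -0.5]
0.018 0.106 [-0.3  1.4 -0.3]
0.018 0.105 [ 0.  -0.4 -0.1]
0.018 0.104 [-2.3  0.8  4.1]
0.018 0.103 [-4.   1.8  9.7]
21.7
```

View pics/w3.png

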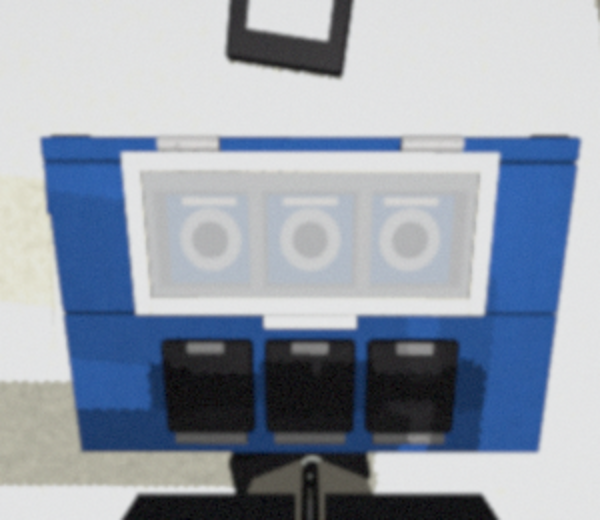

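View pics/s3.png

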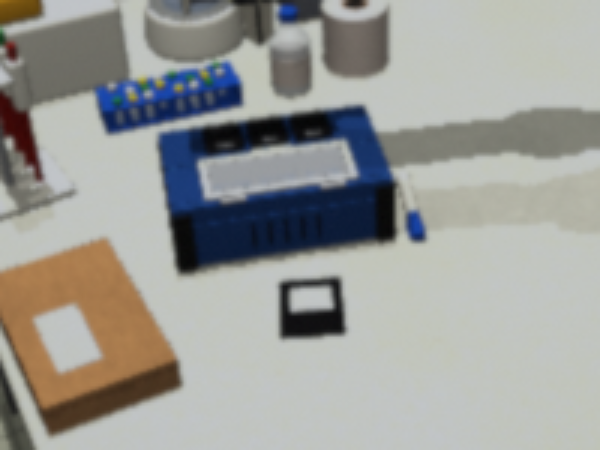

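The window lies flat over the wells with the lip at (310,322), and its stop was felt at z=0.104. All the buttons are in and the bystanders haven't moved.

```bash
python3 -c "
from bench import manip
print(manip.hand_in())"
```

```text
the job is handed in; nothing more can be done
None
```

I pressed the tripped breaker (far well, own x = +56 mm) fully home, then pushed the window flat shut; the other two breakers and the bystanders were left alone, and the job was handed in at about 22 s.

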